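# Load the cold-chain jar crate under its counterweighted bar

## Task

Get the jar crate ready for dispatch: swing its counterweighted bar up past the balance point so that it stands open by itself, then, with the bar standing open, stand every jar from the table upright in a cell of the crate and plug the green temperature logger fully home in the socket on the crate's side. The green logger is in one of the two lidded tubs: look under the lids and leave the grey dead logger in its tub. Finish by bringing the bar back down over the jars until it lies closed, with each tub's own lid back on it and properly seated; leave the other things on the table alone.

Things in the scene. Friction and masses are not known exactly. Their poses are not given: they have to be found in the camera images.
- crate: Fixed wooden jar crate, 170 (its x) x 184 (its y) x 28 mm high, walls 8 mm. Inner floor 8 mm above the table, split by a cross of low dividers (tops 22 mm above the table) into 2 x 2 cells, centres at (+-40, +-43) mm in its frame, each about 74 x 81 mm inside. Origin: centre of its underside, z up. The bar hinges on two blue posts at its far (+x) side.
- bar (a joint): Yellow counterweighted bar: a U of two 9 mm rods 84 mm apart, joined at the free end by a black handle. Radians: 0 = closed, level over the cells (blocking them), pointing to the crate's -x, 23 mm above loaded jars; grows as the handle rises, to 1.68 = open, just past upright. Below about 1.0 it falls shut, above it falls open and stays. The handle takes about 1 N to lift.
- bar_handle (a point): Middle of the round black cross-handle at the bar's free end: 12 mm thick, 110 mm long, along the crate's y, 75 mm of it free between the rods; 210 mm from the hinge axis. Closed: 90 mm above the table, 25 mm outside the crate's front wall. Open: 299 mm above the table. It can be pinched from above across its thickness.
- bar_hinge (a point): Middle of the bar's hinge axis, which runs along the crate's y, 90 mm above the table; axes as the crate's.
- socket_mouth (a point): Centre of the mouth (top face, 30 mm above the table) of the black 58 x 58 mm logger socket fixed to the crate's left (+y) side. Square hole 27 x 27 mm with a bevelled mouth, 22 mm deep, sides along this frame's x and y.
- logger_center (a point): Good temperature logger: green 34 x 34 x 26 mm grip block, below it a dark square plug 24 x 24 mm, 18 mm long; 44 mm tall, 60 g, standing plug down on the floor of one of the tubs. This point: on its axis, 26 mm above its underside (the grip block spans 8 mm below to 18 mm above it). z up, x and y along its sides. Fully home it lies 8 mm above the socket mouth.
- dud_center (a point): A dead logger, same shape and size but grey, standing in the other tub; point as for the good one.
- jar0_center (a point): Sealed jar 0 of salted shrimp (not always present), pinkish with a red screw cap: a squat straight cylinder 56 mm across, 54 mm tall (cap the top 16 mm), about 0.18 kg. This point is on its axis half-way up, 27 mm above its underside; z is the jar's axis, up when standing.
- jar1_center (a point): Sealed jar 1 of salted shrimp (not always present), pinkish with a red screw cap: a squat straight cylinder 56 mm across, 54 mm tall (cap the top 16 mm), about 0.18 kg. This point is on its axis half-way up, 27 mm above its underside; z is the jar's axis, up when standing.
- jar2_center (a point): Sealed jar 2 of salted shrimp (not always present), pinkish with a red screw cap: a squat straight cylinder 56 mm across, 54 mm tall (cap the top 16 mm), about 0.18 kg. This point is on its axis half-way up, 27 mm above its underside; z is the jar's axis, up when standing.
- jar3_center (a point): Sealed jar 3 of salted shrimp (not always present), pinkish with a red screw cap: a squat straight cylinder 56 mm across, 54 mm tall (cap the top 16 mm), about 0.18 kg. This point is on its axis half-way up, 27 mm above its underside; z is the jar's axis, up when standing.
- tub0_rim (a point): Centre of the rim, 56 mm above the table, of white opaque round tub 0: fixed, 128 mm across, 120 mm inside, floor 5 mm above the table.
- lid0_knob (a point): Red loose lid of tub 0: a 132 mm disc 7 mm thick with a 112 mm spigot 5 mm deep below it, and in the middle on top a round white knob 24 mm across and 32 mm tall; 90 g. This point is on the knob's axis, 23 mm above the disc's top and 35 mm above the spigot's underside; seated, it is 30 mm above the tub's rim.
- tub1_rim (a point): Centre of the rim, 56 mm above the table, of white opaque round tub 1: fixed, 128 mm across, 120 mm inside, floor 5 mm above the table.
- lid1_knob (a point): Red loose lid of tub 1: a 132 mm disc 7 mm thick with a 112 mm spigot 5 mm deep below it, and in the middle on top a round white knob 24 mm across and 32 mm tall; 90 g. This point is on the knob's axis, 23 mm above the disc's top and 35 mm above the spigot's underside; seated, it is 30 mm above the tub's rim.
- tape_roll: Bystander: cardboard roll, 90 mm across, 45 mm high. Origin: centre of its underside.
- sauce_bottle: Bystander: white bottle with yellow cap, 64 mm across, 170 mm tall. Origin: centre of its underside.
- label_roll: Bystander: roll of blank paper labels, 64 mm across, 30 mm high. Origin: centre of its underside.
Things that resemble listed ones, but are neither listed nor needed, are in the scene too. Leave any black look-alike of the part that bears tub1_rim alone. What is shaped like the part that bears jar3_center but turquoise is not meant.

How it is judged:
On the way, in this order (a step that is already met when the one before it is completed fails the run):
1. the bar stands open by itself, untouched (value of joint bar above 1.5 rad and contact force between bar and the fingers below 0.1 N and velocity of joint bar below 0.2 rad/s), for 0.3 s.
2. with the bar still open, every jar stands in the crate and the green logger is plugged in (value of joint bar above 1.5 rad and x of jar0_center in the frame of crate between -0.085 and 0.085 m and y of jar0_center in the frame of crate between -0.092 and 0.092 m and z of jar0_center in the frame of crate between 0.03 and 0.041 m and angle between each of jar0_center, jar1_center, jar2_center, jar3_center's own z axis and vertical below 0.12 rad and x of jar1_center in the frame of crate between -0.085 and 0.085 m and y of jar1_center in the frame of crate between -0.092 and 0.092 m and z of jar1_center in the frame of crate between 0.03 and 0.041 m and x of jar2_center in the frame of crate between -0.085 and 0.085 m and y of jar2_center in the frame of crate between -0.092 and 0.092 m and z of jar2_center in the frame of crate between 0.03 and 0.041 m and x of jar3_center in the frame of crate between -0.085 and 0.085 m and y of jar3_center in the frame of crate between -0.092 and 0.092 m and z of jar3_center in the frame of crate between 0.03 and 0.041 m and horizontal distance between logger_center and socket_mouth below 0.004 m and z of logger_center in the frame of socket_mouth between 0.004 and 0.0105 m and angle between logger_center's own z axis and vertical below 0.08 rad), for 0.2 s.
At the end, for the whole second after the job is handed in: Bar shut (under 0.06 rad); all jars upright (0.12 rad) on the cell floors (centre 30-41 mm up); green logger within 4 mm of the socket axis, its point 4-10.5 mm over the mouth; each lid within 9 mm of its tub axis, under 33 mm over the rim, level; grey logger in a tub; at rest (value of joint bar below 0.06 rad and x of jar0_center in the frame of crate between -0.085 and 0.085 m and y of jar0_center in the frame of crate between -0.092 and 0.092 m and z of jar0_center in the frame of crate between 0.03 and 0.041 m and angle between each of jar0_center, jar1_center, jar2_center, jar3_center's own z axis and vertical below 0.12 rad and x of jar1_center in the frame of crate between -0.085 and 0.085 m and y of jar1_center in the frame of crate between -0.092 and 0.092 m and z of jar1_center in the frame of crate between 0.03 and 0.041 m and x of jar2_center in the frame of crate between -0.085 and 0.085 m and y of jar2_center in the frame of crate between -0.092 and 0.092 m and z of jar2_center in the frame of crate between 0.03 and 0.041 m and x of jar3_center in the frame of crate between -0.085 and 0.085 m and y of jar3_center in the frame of crate between -0.092 and 0.092 m and z of jar3_center in the frame of crate between 0.03 and 0.041 m and horizontal distance between logger_center and socket_mouth below 0.004 m and z of logger_center in the frame of socket_mouth between 0.004 and 0.0105 m and angle between logger_center's own z axis and vertical below 0.08 rad and horizontal distance between lid0_knob and tub0_rim below 0.009 m and z of lid0_knob in the frame of tub0_rim below 0.033 m and angle between each of lid0_knob, lid1_knob's own z axis and vertical below 0.05 rad and horizontal distance between lid1_knob and tub1_rim below 0.009 m and z of lid1_knob in the frame of tub1_rim below 0.033 m and (horizontal distance between dud_center and tub0_rim below 0.06 m or horizontal distance between dud_center and tub1_rim below 0.06 m) and height (world z) of dud_center below 0.056 m and linear speed of each of jar0, jar1, jar2, jar3 below 0.03 m/s); the robot touches nothing.
It fails at once if the tape roll is pushed out of its place (more than 40 mm) (distance of tape_roll from where it was at the start of the episode above 0.04 m).
It fails at once if the sauce bottle is pushed out of its place (more than 40 mm) (distance of sauce_bottle from where it was at the start of the episode above 0.04 m).
It fails at once if the label roll is pushed out of its place (more than 40 mm) (distance of label_roll from where it was at the start of the episode above 0.04 m).
Of jar0, jar1, jar2, jar3 only 2 to 4 are there at a start; the rules pass over those that are not, and their reading is None.
At some moment in a run one of jar0, jar1, jar2, jar3 may be knocked a few centimetres aside while the robot is not near it.
It also fails if it takes over 210 s, if anything falls off the work surface, if the arm or the gripper's body presses on something with over 40 N, if the wrist force passes 120 N, or if a joint passes its speed limit or range.

## Robot

A 7-joint arm with a two-finger parallel gripper is mounted at the origin on the work surface. World frame = base frame: x ahead of the robot, y to its left, z up, the work surface at z = 0. Lengths are in m, angles in rad, forces in N, time in s.
With the tool pointing down it reaches from about 0.35 to 0.9 m from the base axis. Payload 8.1 kg.
Tool frame: the origin (TCP) lies at the very end of the fingers, on their centre line; the grasp point (between the pads) lies 19 mm behind it; z points along the fingers, y is the line along which they close (so a half turn about z gives the same grasp; the last joint's range is limited). The gripper opens to 92 mm and grips with 3 to 60 N. Pads are 19 mm wide; open, the fingers measure 130 mm over their backs; the gripper's body (75 mm by 190 mm) begins 47 mm behind the grasp point.
Start: joints at [1.071, 0.434, 0.025, 1.573, -0.012, 1.134, -0.075], TCP at [0.242, -0.576, 0.227] pointing down, gripper open.
Joint ranges: [-2.62, 2.62], [-0.44, 2.09], [-1.27, 1.32], [0.08, 2.57], [-1.32, 4.46], [0.12, 2], [-2.74, 2.74]. Speed limits (rad/s): [2.22, 2.22, 3.01, 3.01, 3.14, 3.14, 3.14].

## Interface

Orientations are given as a rotation vector (axis times angle).
In Python, from cell import arm gives the robot as it stands.
- The arm moves only by the tool drive_tool, never from a script. Its argument "targets" is a list of rows, each a list of 7 numbers: the turn, a rotation vector about the world's x, y, z in units of 5 degrees (1.0 is 5 degrees), then the shift along the world's x, y, z in units of 40 mm (1.0 is 40 mm), then the opening, from 0 (shut) to 1 (fully open). In form: [[wx, wy, wz, dx, dy, dz, fingers], ...]. A call has 1 to 5 rows; each row is the pose to reach, as a shift and turn from the pose commanded when the call began; what a row does not reach only later rows make up. A row lasts 1/10 s, in which the tool goes at most 50 mm and 8.59 degrees, less where a joint would pass 70% of its speed; a pose out of reach is approached as far as the arm can. A call with a gripper value outside its range is refused whole. The fingers move at their own pace and stop on an object; "force" is the grip in N (left out, the last holds). Time passes only in rows, so rows that repeat a pose let the fingers close. It gives the time, the measured TCP pose, the force, the opening and the grip force at its end, in the units of the state.
- arm.observe(): the state, without advancing time (a new reading comes with each control period).
- arm.get_image(name): name is "side" or "top"; returns a dict with "pixels" (384x512x3 uint8, red, green, blue), "intrinsics" (3x3 intrinsics, pixels), "rvec" (rotation vector, rad) and "tvec" (3), from world to camera coordinates, as OpenCV has them. Camera axes: x right, y down, z forward; pixel columns grow to the right and rows downward; lengths in m; the calibration is good to about 2 mm. A picture is of the moment at which its call begins. There is no depth.
- arm.sign_off(): hands the job in; it is judged then, once.
The state is a dict: "clock": time; "joints": joint angles; "dq": joint speeds; "joint_efforts": joint torques, N m; "position": TCP position; "ee_rot": TCP orientation; "force": force on the tool from outside, world axes, zero at the start; "ft_torque": the same for the moment, N m; "width": opening from 0.0 (shut) to 1.0 (fully open); "gripper_force": force on a finger pad.
Only numpy, scipy, OpenCV 4.12 (cv2) and the standard library are available. Lean on these libraries where they do the work, as an engineer would, in place of code of your own. Each camera call takes 0.05 s, during which the arm holds its last target. There are 200 camera calls.

## Working session

There is one attempt and no reset: what is moved stays moved. The work goes in short steps, Python scripts to look and compute and a tool call to move; the robot and the scene stay as the last step left them, time stands still between calls to the robot, and variables do not carry over. Pictures are saved under pics/ and viewed, at most 14 in all, crops included, and the job is handed in when it is done.

Besides the shell and the picture viewer there is one more tool, called after "Request:" as name([rows], argument=value, ...), one row to a line, values as JSON. drive_tool: Moves the arm, as the interface text tells. Its arguments: {"type":"object","properties":{"targets":{"type":"array"},"force":{"type":"number"}},"required":["targets"]}

```bash
ls; mkdir -p pics; cat > h.py <<'E'
import numpy as np, cv2
from cell import arm
def snap(name,fn=None):
    d=arm.get_image(name)
    if fn: cv2.imwrite('pics/'+fn,cv2.cvtColor(d['pixels'],cv2.COLOR_RGB2BGR))
    return d
def ray(d,uv):
    R=cv2.Rodrigues(np.array(d['rvec'],float))[0];t=np.array(d['tvec'],float).ravel()
    r=R.T@np.linalg.solve(np.array(d['intrinsics'],float),[uv[0],uv[1],1.]);return -R.T@t,r
def at(d,uv,z):
    c,r=ray(d,uv);return c+r*(z-c[2])/r[2]
def proj(d,P):
    return cv2.projectPoints(np.array(P,float).reshape(-1,1,3),np.array(d['rvec'],float),np.array(d['tvec'],float),np.array(d['intrinsics'],float),None)[0].reshape(-1,2)
def tri(d1,u1,d2,u2):
    A=[];b=[]
    for d,u in((d1,u1),(d2,u2)):
        c,r=ray(d,u);r/=np.linalg.norm(r);M=np.eye(3)-np.outer(r,r);A.append(M);b.append(M@c)
    return np.linalg.lstsq(np.vstack(A),np.hstack(b),rcond=None)[0]
E
python3 - <<'E'
from h import *
for n in('top','side'):
    d=snap(n,n+'0.png');print(n,ray(d,(256,192)),np.array(d['intrinsics'])[0,0])
s=arm.observe();print(s)
E
```

```text
pics
top (array([0.4017472 , 0.05357943, 1.52805815]), array([ 0.12232935, -0.02546769, -0.99219179])) 433.48391907288897
side (array([-0.18390922,  0.73872284,  0.76739696]), array([ 0.60872895, -0.56938351, -0.55250349])) 444.95503168552045
{'clock': 0.1, 'joints': array([ 1.07139168,  0.43515371,  0.0249635 ,  1.57399932, -0.01163996,
        1.13402398, -0.07510229]), 'dq': array([ 0.0008719 , -0.00113148, -0.00195349, -0.00165789, -0.00055727,
        0.00025212,  0.00141847]), 'joint_efforts': array([ 3.74491952e-03, -6.69128180e+01,  9.88335349e-01, -3.15148079e+01,
       -6.05315831e-02,  3.74804589e-02, -8.75820035e-06]), 'position': array([ 0.2413337 , -0.57602057,  0.22602571]), 'ee_rot': array([-3.07862441e+00, -6.18821789e-01,  5.83687846e-04]), 'force': array([-0.36017678, -0.01350265,  0.87857284]), 'ft_torque': array([ 0.00439131,  0.01098747, -0.03298832]), 'gripper_force': 0.0, 'width': 0.997931043138342}
```

View pics/top0.png

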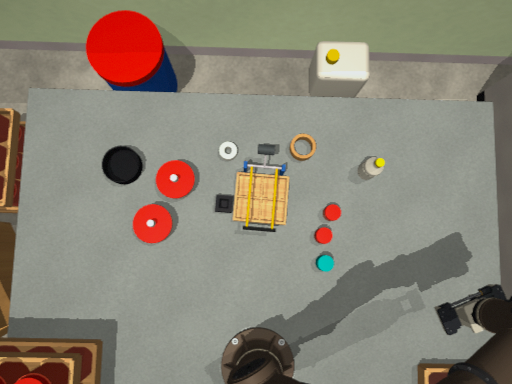

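View pics/side0.png

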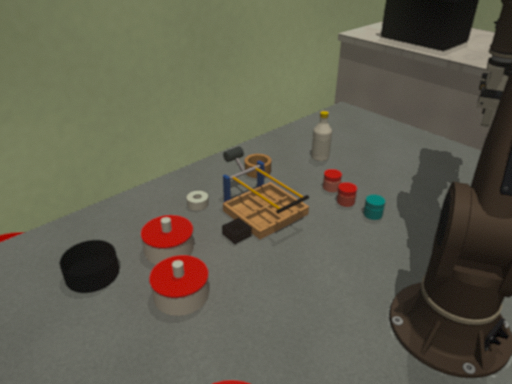

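Top view candidates:
- **Jars:** red caps at (332,212) and (323,235). The turquoise one at (325,263) is the look-alike.
- **Tubs:** red lids with white knobs at (175,179) and (153,224). The black tub at (123,165) is the look-alike.
- **Crate:** centre (261,197), bar handle (259,229), socket (224,203).

The remaining items are bystanders: tape (303,147), labels (228,150) and bottle (373,167).

Next I'll check these choices in a close crop.

```bash
cat > seg.py <<'E'
from h import *
def blobs(d,lo,hi,minA=30):
    hsv=cv2.cvtColor(d['pixels'],cv2.COLOR_RGB2HSV);m=cv2.inRange(hsv,np.array(lo),np.array(hi))
    if lo[0]==0:m|=cv2.inRange(hsv,np.array([172,lo[1],lo[2]]),np.array([180,255,255]))
    n,l,s,c=cv2.connectedComponentsWithStats(m)
    return [(tuple(c[i].round(1)),int(s[i,4])) for i in range(1,n) if s[i,4]>=minA]
E
python3 - <<'E'
from seg import *
d=snap('top')
im=cv2.cvtColor(d['pixels'],cv2.COLOR_RGB2BGR)
c=im[130:280,130:350];cv2.imwrite('pics/c1.png',cv2.resize(c,None,fx=3.6,fy=3.6,interpolation=cv2.INTER_CUBIC))
for (uv,a) in blobs(d,(0,150,120),(6,255,255)):
    print('red',uv,a,at(d,uv,.054).round(4), at(d,uv,.063).round(4))
for (uv,a) in blobs(d,(22,150,80),(34,255,255)): print('yel',uv,a,at(d,uv,.09).round(4))
for (uv,a) in blobs(d,(105,120,40),(125,255,255),8): print('blue',uv,a,at(d,uv,.09).round(4))
for n,uv,z in(('knob0',(174,178),.088),('knob1',(151,223),.088),('sock',(224,203),.03),('handle',(259,229),.09),('bottle',(373,167),.1),('tape',(303,147),.045),('label',(228,150),.03),('blk',(123,165),.05),('teal',(325,263),.054)):
    print(n,at(d,uv,z).round(4))
E
```

```text
red (np.float64(123.7), np.float64(46.2)) 4389 [1.0912 0.4957 0.054 ] [1.087 0.493 0.063]
red (np.float64(174.9), np.float64(178.8)) 1108 [0.6219 0.2945 0.054 ] [0.6205 0.293  0.063 ]
red (np.float64(152.1), np.float64(223.2)) 1145 [0.4682 0.3645 0.054 ] [0.4678 0.3626 0.063 ]
red (np.float64(332.0), np.float64(212.2)) 220 [ 0.5205 -0.246   0.054 ] [ 0.5198 -0.2442  0.063 ]
red (np.float64(323.5), np.float64(235.1)) 221 [ 0.4418 -0.2171  0.054 ] [ 0.4415 -0.2155  0.063 ]
red (np.float64(29.6), np.float64(379.7)) 179 [-0.0448  0.7321  0.054 ] [-0.0421  0.728   0.063 ]
yel (np.float64(332.2), np.float64(56.1)) 150 [ 1.063  -0.2383  0.09  ]
yel (np.float64(379.4), np.float64(162.2)) 72 [ 0.6917 -0.3999  0.09  ]
yel (np.float64(248.8), np.float64(195.9)) 140 [0.5653 0.0404 0.09  ]
yel (np.float64(273.9), np.float64(198.0)) 149 [ 0.5604 -0.0436  0.09  ]
blue (np.float64(156.2), np.float64(80.2)) 862 [0.9562 0.3674 0.09  ]
blue (np.float64(245.1), np.float64(165.6)) 34 [0.6676 0.0553 0.09  ]
blue (np.float64(282.4), np.float64(169.5)) 37 [ 0.6577 -0.0706  0.09  ]
knob0 [0.6194 0.292  0.088 ]
knob1 [0.4673 0.361  0.088 ]
sock [0.5452 0.1252 0.03  ]
handle [0.4559 0.004  0.09  ]
bottle [ 0.6727 -0.3749  0.1   ]
tape [ 0.7475 -0.1454  0.045 ]
label [0.7327 0.1169 0.03  ]
blk [0.6656 0.4747 0.05  ]
teal [ 0.3481 -0.2226  0.054 ]
```

View pics/c1.png

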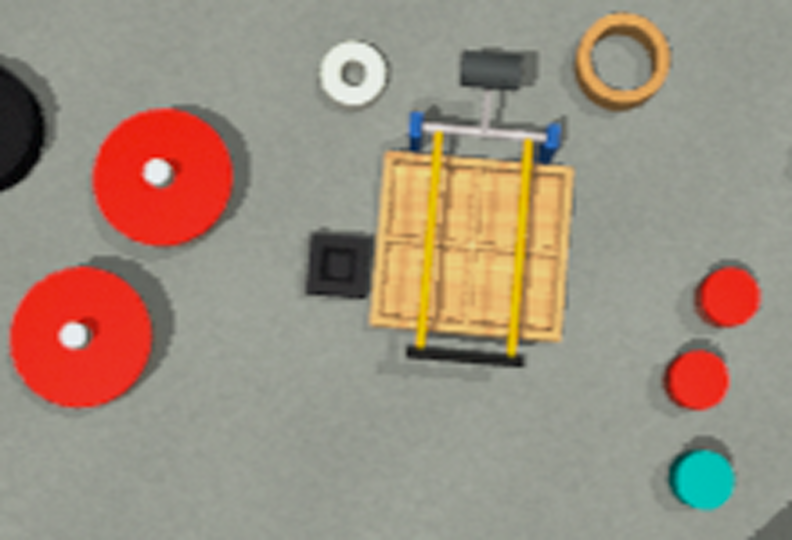

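The crop confirms my choices. Two red-capped jars at about (332,212) and (323,235), both lidded tubs, and the crate with its bar are as described, so I take it that only two jars are present.

```bash
python3 - <<'E'
from h import *
d=snap('top');s=snap('side')
f=lambda x,y:(130+x/3.6-.36,130+y/3.6-.36)
C=np.array([at(d,f(*p),.028)[:2] for p in((386,152),(574,167),(562,342),(371,326))])
print('corners',C.round(4),'cen',C.mean(0).round(4))
x=(C[0]+C[1]-C[2]-C[3]);y=(C[0]+C[3]-C[1]-C[2]);print('yaw x',np.degrees(np.arctan2(x[1],x[0])),'yaw y',np.degrees(np.arctan2(-y[0],y[1])),np.linalg.norm(x)/2,np.linalg.norm(y)/2)
h=[at(d,f(*p),.09)[:2] for p in((408,352),(523,361))];print('handle',h,(h[0]+h[1])/2)
q=[at(d,f(*p),.03)[:2] for p in((311,231),(372,237),(366,299),(307,294))];print('sock',np.mean(q,0))
q=[at(d,f(*p),.03)[:2] for p in((324,248),(356,250),(354,281),(321,278))];print('sock hole',np.mean(q,0))
# side checks
print('side knobs tri',tri(d,f(156,172),s,(166,223)),tri(d,f(73,335),s,(178,266)))
print(proj(s,[[.456,.004,.09],[.5205,-.246,.054],[.4418,-.2171,.054]]))
E
```

```text
corners [[ 0.656   0.0837]
 [ 0.6461 -0.0998]
 [ 0.4755 -0.0905]
 [ 0.4864  0.0935]] cen [ 0.566  -0.0033]
yaw x -3.2003219107078547 yaw y -3.2435292285121493 0.17037312898409873 0.18401168578272997
handle [array([0.45987026, 0.05714949]), array([ 0.45412376, -0.04884044])] [0.45699701 0.00415453]
sock [0.54411727 0.12583313]
sock hole [0.54502392 0.12611092]
side knobs tri [0.62175002 0.29597423 0.08175111] [0.46808429 0.36499847 0.08451681]
[[293.35974078 203.17409821]
 [332.61080693 172.75288642]
 [347.26245886 186.26186796]]
```

Request:
drive_tool([
  [0,0,4.3,1.8,4.8,-0.2,1],
  [0,0,4.3,1.8,4.8,-0.2,1],
  [0,0,4.3,1.8,4.8,-0.2,1],
  [0,0,4.3,1.8,4.8,-0.2,1],
  [0,0,4.3,1.8,4.8,-0.2,1],
])

```text
clock: 0.75
position: [0.3161, -0.3784, 0.2187]
ee_rot: [-2.904, -1.193, -0.003]
force: [-0.4, -0.4, 1.2]
width: 1.0
gripper_force: 0.0
```

Request:
drive_tool([
  [0,0,4.3,1.8,4.8,-0.2,1],
  [0,0,4.3,1.8,4.8,-0.2,1],
  [0,0,4.3,1.8,4.8,-0.2,1],
  [0,0,4.3,1.8,4.8,-0.2,1],
  [0,0,4.3,1.8,4.8,-0.2,1],
])

```text
clock: 1.25
position: [0.3874, -0.1871, 0.211]
ee_rot: [-2.632, -1.715, -0.003]
force: [-0.4, -0.2, -0.1]
width: 0.998
gripper_force: 0.0
```

Request:
drive_tool([
  [0,0,4.3,1.75,4.8,-0.3,1],
  [0,0,4.3,1.75,4.8,-0.3,1],
  [0,0,4.3,1.75,4.8,-0.3,1],
  [0,0,4.3,1.75,4.8,-0.3,1],
  [0,0,4.3,1.75,4.8,-0.3,1],
])

```text
clock: 1.75
position: [0.4573, 0.0055, 0.199]
ee_rot: [-2.266, -2.175, -0.006]
force: [-1.1, -1.6, 0.3]
width: 0.998
gripper_force: 0.0
```

```bash
cat > st.py <<'E'
from h import *
import sys
from scipy.spatial.transform import Rotation as Ro
def to(x,y,z,yaw=None,tilt=None):
    s=arm.observe();p=np.array(s['position']);R=Ro.from_rotvec(s['ee_rot']);m=R.as_matrix()
    a=np.degrees(np.arctan2(m[1,1],m[0,1]))
    o=['t %.2f'%s['clock'],'yaw(close) %.1f'%a,'zaxis',m[:,2].round(3),'d/40mm',((np.array([x,y,z])-p)/.04).round(2),'w %.3f'%s['width']]
    if yaw is not None:
        e=(yaw-a+90)%180-90;c=Ro.from_euler('z',yaw,degrees=True)
        yv=np.array([np.cos(np.radians(a+e)),np.sin(np.radians(a+e)),0]);zv=np.array([0,0,-1.]);T=np.array([np.cross(yv,zv),yv,zv]).T
        o+=['turn/5deg',(np.degrees((Ro.from_matrix(T)*R.inv()).as_rotvec())/5).round(2)]
    print(*o)
if __name__=='__main__': to(*map(float,sys.argv[1:]))
E
python3 st.py .456 .003 .075 -3.2
```

```text
t 1.75 yaw(close) -2.3 zaxis [ 0.002  0.003 -1.   ] d/40mm [-0.03 -0.06 -3.1 ] w 0.998 turn/5deg [-0.04  0.02 -0.17]
```

Request:
drive_tool([
  [0,0,-0.17,0,-0.06,-1.2,1],
  [0,0,-0.17,0,-0.06,-2.4,1],
  [0,0,-0.17,0,-0.06,-3.1,1],
  [0,0,-0.17,0,-0.06,-3.1,1],
  [0,0,-0.17,0,-0.06,-3.1,0.1],
], force=10)

```text
clock: 2.25
position: [0.4557, -0.0033, 0.0752]
ee_rot: [-2.291, -2.149, 0.001]
force: [0.2, 0.5, 0.6]
width: 0.948
gripper_force: 0.0
```

Request:
drive_tool([
  [0,0,0,0,0,0,0],
  [0,0,0,0,0,0,0],
  [0,0,0,0,0,0,0],
  [0,0,0,0,0,0,0],
  [0,0,0,0,0,0,0],
])

```text
clock: 2.75
position: [0.4557, -0.0029, 0.0751]
ee_rot: [2.29, 2.15, 0.001]
force: [-0.1, 0.5, 0.5]
width: 0.528
gripper_force: 0.0
```

Request:
drive_tool([
  [0,0,0,0,0,0,0],
  [0,0,0,0,0,0,0],
  [0,0,0,0,0,0,0],
  [0,0,0,0,0,0,0],
  [0,0,0,0,0,0,0],
])

```text
clock: 3.25
position: [0.4559, -0.0028, 0.0748]
ee_rot: [2.29, 2.15, 0.001]
force: [2.1, 0.2, -1.4]
width: 0.127
gripper_force: 10.0
```

Request:
drive_tool([
  [0,0,0,0.02,0,0.4,0],
  [0,0,0,0.06,0,0.78,0],
  [0,0,0,0.23,-0.01,1.55,0],
  [0,0,0,0.52,-0.03,2.28,0],
  [0,0,0,0.92,-0.05,2.96,0],
])

```text
clock: 3.75
position: [0.4932, -0.0052, 0.1947]
ee_rot: [2.29, 2.149, 0.002]
force: [13.7, -1.8, -12.6]
width: 0.125
gripper_force: 10.0
```

Request:
drive_tool([
  [0,0,0,0.5,-0.03,0.6,0],
  [0,0,0,1.08,-0.06,1.13,0],
  [0,0,0,1.73,-0.1,1.57,0],
  [0,0,0,2.43,-0.14,1.9,0],
  [0,0,0,3.18,-0.18,2.12,0],
])

```text
clock: 4.25
position: [0.6205, -0.013, 0.2796]
ee_rot: [2.29, 2.148, 0.0]
force: [-0.2, -1.3, -0.4]
width: 0.12
gripper_force: 10.0
```

Request:
drive_tool([
  [0,0,0,0.5,-0.03,0.08,0],
  [0,0,0,0.9,-0.05,0.1,0],
  [0,0,0,1.3,-0.07,0.12,0],
  [0,0,0,1.35,-0.07,0.12,0],
  [0,0,0,1.35,-0.07,0.12,0],
])

```text
clock: 4.75
position: [0.6743, -0.0161, 0.2829]
ee_rot: [2.291, 2.148, -0.0]
force: [0.1, -4.6, 4.3]
width: 0.129
gripper_force: 10.0
```

Request:
drive_tool([
  [0,0,0,0,0,0,0.35],
  [0,0,0,0,0,0,0.35],
  [0,0,0,0,0,0,0.35],
  [0,0,0,0,0,1,0.6],
  [0,0,0,-0.2,0,1.8,0.6],
])

```text
clock: 5.25
position: [0.6651, -0.0145, 0.355]
ee_rot: [-2.289, -2.15, 0.002]
force: [0.6, 0.5, 1.5]
width: 0.475
gripper_force: 0.0
```

```bash
python3 - <<'E'
from seg import *
d=snap('side','s2.png')
t=snap('top')
for (uv,a) in blobs(t,(0,150,120),(6,255,255)): print('red',uv,a,at(t,uv,.054).round(4))
E
python3 st.py .5205 -.246 .2 -3.2
```

```text
red (np.float64(123.7), np.float64(46.6)) 4430 [1.0898 0.4956 0.054 ]
red (np.float64(174.9), np.float64(178.8)) 1108 [0.6219 0.2945 0.054 ]
red (np.float64(152.1), np.float64(223.2)) 1145 [0.4682 0.3645 0.054 ]
red (np.float64(336.7), np.float64(211.3)) 78 [ 0.524  -0.2622  0.054 ]
red (np.float64(30.2), np.float64(379.4)) 198 [-0.0439  0.7303  0.054 ]
t 5.35 yaw(close) -3.6 zaxis [ 0.007  0.001 -1.   ] d/40mm [-3.65 -5.81 -4.  ] w 0.561 turn/5deg [-0.01  0.08  0.07]
```

View pics/s2.png

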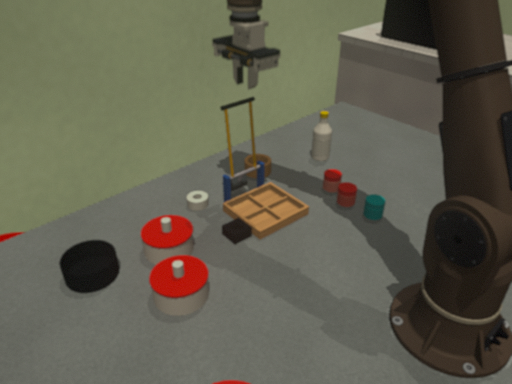

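Side view: the bar stands upright at (240,135) and is clear of the fingers. The jars have not moved, at (332,180) and (347,193). Next I fetch the far jar.

Request:
drive_tool([
  [0,0,-7,-3.3,-5,0,0.85],
  [0,0,-7,-3.3,-5,0,0.85],
  [0,0,-7,-3.3,-5,0,0.85],
  [0,0,-7,-3.3,-5,0,0.85],
  [0,0,-7,-3.3,-5,0,0.85],
])

```text
clock: 5.85
position: [0.5312, -0.2171, 0.3544]
ee_rot: [2.836, 1.352, -0.002]
force: [0.0, -0.5, 0.2]
width: 0.85
gripper_force: 0.0
```

Request:
drive_tool([
  [0,0,-4.3,-0.35,-0.8,-5.5,0.85],
  [0,0,-4.3,-0.35,-0.8,-5.5,0.85],
  [0,0,-4.3,-0.35,-0.8,-5.5,0.85],
  [0,0,-4.3,-0.35,-0.8,-5.5,0.85],
  [0,0,-4.3,-0.35,-0.8,-5.5,0.85],
])

```text
clock: 6.35
position: [0.516, -0.2462, 0.13]
ee_rot: [-3.032, -0.808, 0.009]
force: [-0.4, 0.4, 0.3]
width: 0.851
gripper_force: 0.0
```

```bash
python3 st.py .5195 -.2455 .028 -60; python3 - <<'E'
from seg import *
s=snap('side')
for (uv,a) in blobs(s,(0,120,80),(6,255,255),20): print(uv,a)
E
```

```text
t 6.35 yaw(close) -60.1 zaxis [-0.006  0.002 -1.   ] d/40mm [ 0.09  0.02 -2.55] w 0.851 turn/5deg [-0.03 -0.07  0.03]
(np.float64(341.2), np.float64(187.0)) 659
(np.float64(166.5), np.float64(232.0)) 1274
(np.float64(7.9), np.float64(236.0)) 103
(np.float64(178.4), np.float64(276.6)) 1859
(np.float64(230.7), np.float64(381.8)) 114
```

Request:
drive_tool([
  [0,0,0,0.09,0.02,-1.2,0.85],
  [0,0,0,0.09,0.02,-2.2,0.85],
  [0,0,0,0.09,0.02,-2.55,0.85],
  [0,0,0,0.09,0.02,-2.55,0.85],
  [0,0,0,0.09,0.02,-2.55,0.3],
], force=25)

```text
clock: 6.9
position: [0.5242, -0.2462, 0.0344]
ee_rot: [3.034, 0.81, 0.002]
force: [0.4, -0.3, 0.7]
width: 0.799
gripper_force: 0.0
```

Request:
drive_tool([
  [0,0,0,0,0,0,0.3],
  [0,0,0,0,0,0,0.3],
  [0,0,0,0,0,0,0.3],
  [0,0,0,0,0,0,0.3],
  [0,0,0,0,0,0.1,0.3],
])

```text
clock: 7.4
position: [0.5232, -0.2461, 0.0373]
ee_rot: [3.035, 0.81, 0.001]
force: [0.6, 1.3, -2.1]
width: 0.603
gripper_force: 25.0
```

Request:
drive_tool([
  [0,0,0,0,0,1.2,0.3],
  [0,0,1.5,0,0.5,2.2,0.3],
  [0,0,3,0,1.7,2.4,0.3],
  [0,0,4.5,0,2.9,2.4,0.3],
  [0,0,6,0,4.1,2.4,0.3],
])

```text
clock: 7.9
position: [0.5231, -0.0808, 0.1338]
ee_rot: [2.718, 1.573, 0.002]
force: [0.8, 1.0, -3.3]
width: 0.604
gripper_force: 25.0
```

Request:
drive_tool([
  [0,0,1.5,0,0.95,0,0.3],
  [0,0,3,0,0.95,0,0.3],
  [0,0,4.5,0,0.95,0,0.3],
  [0,0,5.3,0,0.95,0,0.3],
  [0,0,5.3,0,0.95,0,0.3],
])

```text
clock: 8.4
position: [0.5229, -0.0442, 0.1329]
ee_rot: [2.29, 2.151, -0.0]
force: [0.1, -0.1, -0.9]
width: 0.6
gripper_force: 25.0
```

```bash
python3 st.py .5237 -.044 .042 -3.2
```

```text
t 8.40 yaw(close) -3.6 zaxis [-0. -0. -1.] d/40mm [ 0.02  0.01 -2.27] w 0.600 turn/5deg [ 0.   -0.    0.07]
```

Request:
drive_tool([
  [0,0,0,0.02,0,-1,0.3],
  [0,0,0,0.02,0,-1.8,0.3],
  [0,0,0,0.02,0,-2.15,0.3],
  [0,0,0,0.02,0,-2.25,0.3],
  [0,0,0,0.02,0,-2.27,0.3],
])

```text
clock: 8.9
position: [0.5236, -0.0441, 0.0425]
ee_rot: [-2.291, -2.149, 0.001]
force: [-0.2, 0.9, -2.3]
width: 0.603
gripper_force: 25.0
```

Request:
drive_tool([
  [0,0,0,0,0,0,0.3],
  [0,0,0,0,0,0,0.85],
  [0,0,0,0,0,0,0.85],
  [0,0,0,0,0,0,0.85],
  [0,0,0,0,0,0.3,0.85],
])

```text
clock: 9.4
position: [0.5231, -0.0441, 0.0535]
ee_rot: [-2.29, -2.149, 0.002]
force: [0.5, 0.3, 0.4]
width: 0.838
gripper_force: 0.0
```

Request:
drive_tool([
  [0,0,0,0,0,1,0.85],
  [0,0,0,0,0,2,0.85],
  [0,0,0,-0.5,-1,2.5,0.85],
  [0,0,0,-1,-2.2,2.5,0.85],
  [0,0,0,-1.5,-3.3,2.5,0.85],
])

```text
clock: 9.9
position: [0.4642, -0.177, 0.156]
ee_rot: [2.287, 2.15, 0.002]
force: [0.2, -1.2, 0.4]
width: 0.849
gripper_force: 0.0
```

```bash
python3 - <<'E'
from seg import *
for n in('top','side'):
  s=snap(n)
  for (uv,a) in blobs(s,(0,120,80),(6,255,255),20): print(n,uv,a,at(s,uv,.054).round(4))
  print(proj(s,[[.5237,-.044,.054]]))
E
python3 st.py .4415 -.2165 .032 -3.2
```

```text
top (np.float64(124.6), np.float64(47.8)) 4636 [1.0854 0.4922 0.054 ]
top (np.float64(3.3), np.float64(128.3)) 188 [0.7817 0.8894 0.054 ]
top (np.float64(20.8), np.float64(138.9)) 120 [0.7462 0.8269 0.054 ]
top (np.float64(2.1), np.float64(157.4)) 120 [0.68   0.8844 0.054 ]
top (np.float64(18.5), np.float64(165.8)) 114 [0.6525 0.8268 0.054 ]
top (np.float64(174.9), np.float64(178.8)) 1134 [0.6219 0.2945 0.054 ]
top (np.float64(0.9), np.float64(186.0)) 57 [0.5817 0.8797 0.054 ]
top (np.float64(16.1), np.float64(192.8)) 120 [0.5599 0.8269 0.054 ]
top (np.float64(274.8), np.float64(209.5)) 211 [ 0.525  -0.0498  0.054 ]
top (np.float64(152.1), np.float64(223.2)) 1180 [0.4682 0.3645 0.054 ]
top (np.float64(84.2), np.float64(361.1)) 281 [0.0158 0.5615 0.054 ]
top (np.float64(62.0), np.float64(374.5)) 139 [-0.0271  0.6299  0.054 ]
top (np.float64(33.1), np.float64(378.8)) 317 [-0.0419  0.7212  0.054 ]
top (np.float64(465.1), np.float64(379.1)) 578 [-0.0206 -0.6882  0.054 ]
top (np.float64(2.2), np.float64(380.2)) 40 [-0.0477  0.8191  0.054 ]
[[273.0969539 209.8233329]]
side (np.float64(347.1), np.float64(193.1)) 367 [ 0.4196 -0.1872  0.054 ]
side (np.float64(287.5), np.float64(197.5)) 263 [ 0.5206 -0.0434  0.054 ]
side (np.float64(166.5), np.float64(232.0)) 1276 [0.621  0.2976 0.054 ]
side (np.float64(8.0), np.float64(235.9)) 103 [0.8767 0.5989 0.054 ]
side (np.float64(178.4), np.float64(276.6)) 1859 [0.4675 0.3672 0.054 ]
side (np.float64(230.8), np.float64(381.9)) 114 [0.1877 0.4494 0.054 ]
[[286.87434228 196.97286537]]
t 10.00 yaw(close) -4.2 zaxis [-0.002 -0.004 -1.   ] d/40mm [-0.48 -0.83 -3.06] w 0.851 turn/5deg [ 0.04 -0.02  0.2 ]
```

Request:
drive_tool([
  [0,0,-1.6,-0.3,-0.5,0,0.78],
  [0,0,-3.2,-0.48,-0.83,0,0.78],
  [0,0,-4.8,-0.48,-0.83,0,0.78],
  [0,0,-6.4,-0.48,-0.83,0,0.78],
  [0,0,-7.2,-0.48,-0.83,0,0.78],
])

```text
clock: 10.5
position: [0.445, -0.2087, 0.1548]
ee_rot: [2.846, 1.329, 0.001]
force: [-0.5, -0.2, -0.6]
width: 0.784
gripper_force: 0.0
```

```bash
python3 st.py .4415 -.2165 .032 -40; python3 - <<'E'
from seg import *
s=snap('side')
for (uv,a) in blobs(s,(0,120,80),(6,255,255),20)[:3]: print(uv,a)
E
```

```text
t 10.50 yaw(close) -39.9 zaxis [ 0.001 -0.    -1.   ] d/40mm [-0.09 -0.19 -3.07] w 0.784 turn/5deg [ 0.    0.01 -0.01]
(np.float64(347.3), np.float64(193.2)) 359
(np.float64(287.5), np.float64(198.1)) 281
(np.float64(166.5), np.float64(232.0)) 1274
```

Request:
drive_tool([
  [0,0,0,-0.09,-0.19,-1,0.78],
  [0,0,0,-0.09,-0.19,-2,0.78],
  [0,0,0,-0.09,-0.19,-2.8,0.78],
  [0,0,0,-0.09,-0.19,-3.07,0.78],
  [0,0,0,-0.09,-0.19,-3.07,0.3],
], force=25)

```text
clock: 11.05
position: [0.4407, -0.216, 0.0305]
ee_rot: [-2.84, -1.338, 0.002]
force: [-0.5, 1.0, 1.6]
width: 0.736
gripper_force: 0.0
```

Request:
drive_tool([
  [0,0,0,0,0,0,0.3],
  [0,0,0,0,0,0,0.3],
  [0,0,0,0,0,0,0.3],
  [0,0,0,0,0,0,0.3],
  [0,0,0,0,0,0,0.3],
])

```text
clock: 11.55
position: [0.4423, -0.2168, 0.0326]
ee_rot: [2.841, 1.336, 0.003]
force: [-1.0, 1.5, 8.6]
width: 0.603
gripper_force: 25.0
```

Request:
drive_tool([
  [0,0,0,0,0,1.1,0.3],
  [0,0,0,0,0,2.2,0.3],
  [0,0,1.5,0.3,1,2.7,0.3],
  [0,0,3,0.7,2.1,2.7,0.3],
  [0,0,4.5,1.1,3.2,2.7,0.3],
])

```text
clock: 12.05
position: [0.4862, -0.0878, 0.141]
ee_rot: [2.522, 1.868, 0.003]
force: [0.9, 0.7, -1.6]
width: 0.606
gripper_force: 25.0
```

Request:
drive_tool([
  [0,0,1.4,0.35,1.1,0,0.3],
  [0,0,2.8,0.7,2.2,0,0.3],
  [0,0,2.8,1.05,3.2,0,0.3],
  [0,0,2.8,1.06,3.26,0,0.3],
  [0,0,2.8,1.06,3.26,0,0.3],
])

```text
clock: 12.55
position: [0.5276, 0.0431, 0.1395]
ee_rot: [2.278, 2.163, 0.001]
force: [0.5, -0.7, -2.6]
width: 0.603
gripper_force: 25.0
```

```bash
python3 st.py .5285 .0418 .042 -3.2
```

```text
t 12.55 yaw(close) -3.0 zaxis [ 0.  0. -1.] d/40mm [ 0.02 -0.03 -2.44] w 0.603 turn/5deg [-0.    0.   -0.05]
```

Request:
drive_tool([
  [0,0,0,0.02,-0.03,-1,0.3],
  [0,0,0,0.02,-0.03,-1.9,0.3],
  [0,0,0,0.02,-0.03,-2.3,0.3],
  [0,0,0,0.02,-0.03,-2.43,0.3],
  [0,0,0,0.02,-0.03,-2.44,0.3],
])

```text
clock: 13.05
position: [0.5278, 0.0388, 0.0415]
ee_rot: [2.283, 2.158, -0.003]
force: [0.3, 0.5, -2.8]
width: 0.604
gripper_force: 25.0
```

Request:
drive_tool([
  [0,0,0,0,0,0,0.3],
  [0,0,0,0,0,0,0.85],
  [0,0,0,0,0,0,0.85],
  [0,0,0,0,0,0,0.85],
  [0,0,0,0,0,0.3,0.85],
])

```text
clock: 13.55
position: [0.5277, 0.0404, 0.0532]
ee_rot: [-2.28, -2.16, 0.002]
force: [-0.5, 0.6, 0.6]
width: 0.843
gripper_force: 0.0
```

Request:
drive_tool([
  [0,0,0,0,0,1.2,0.6],
  [0,0,0,0,0,2.4,0.6],
  [0,0,1,0.3,1.1,2.8,0.6],
  [0,0,2,0.6,2.2,2.8,0.6],
  [0,0,3,0.9,3.3,2.8,0.6],
])

```text
clock: 14.05
position: [0.5655, 0.1739, 0.1679]
ee_rot: [1.976, 2.44, 0.004]
force: [-0.9, 0.2, 1.3]
width: 0.601
gripper_force: 0.0
```

```bash
python3 - <<'E'
from seg import *
for n in('top','side'):
  s=snap(n)
  for (uv,a) in blobs(s,(0,120,80),(6,255,255),20):
    if 130<uv[0]<400 and 170<uv[1]<300: print(n,uv,a,at(s,uv,.054).round(4))
  hsv=cv2.cvtColor(s['pixels'],cv2.COLOR_RGB2GRAY)
E
python3 st.py .620 .293 .12 -3.2;python3 st.py .4675 .362 .12 -3.2
```

```text
top (np.float64(167.6), np.float64(181.0)) 604 [0.6136 0.319  0.054 ]
top (np.float64(252.4), np.float64(204.8)) 90 [0.5391 0.0271 0.054 ]
top (np.float64(274.7), np.float64(209.5)) 207 [ 0.5249 -0.0495  0.054 ]
top (np.float64(152.1), np.float64(223.2)) 1180 [0.4682 0.3645 0.054 ]
side (np.float64(287.3), np.float64(199.1)) 305 [ 0.5154 -0.0371  0.054 ]
side (np.float64(264.2), np.float64(211.9)) 411 [0.5153 0.0538 0.054 ]
side (np.float64(166.5), np.float64(232.0)) 1278 [0.621  0.2976 0.054 ]
side (np.float64(178.4), np.float64(276.6)) 1855 [0.4675 0.3672 0.054 ]
t 14.15 yaw(close) 12.5 zaxis [ 0.002  0.006 -1.   ] d/40mm [ 1.39  2.81 -1.18] w 0.602 turn/5deg [-0.06  0.03 -3.14]
t 14.15 yaw(close) 12.5 zaxis [ 0.002  0.006 -1.   ] d/40mm [-2.42  4.54 -1.18] w 0.602 turn/5deg [-0.06  0.03 -3.14]
```

Request:
drive_tool([
  [0,0,0,0.5,1,0,0.6],
  [0,0,0,1,2,-0.3,0.6],
  [0,0,0,1.37,2.83,-0.8,0.6],
  [0,0,0,1.37,2.83,-1.8,0.6],
  [0,0,0,1.37,2.83,-2.45,0.6],
])

```text
clock: 14.65
position: [0.6184, 0.2867, 0.0659]
ee_rot: [-1.977, -2.44, 0.002]
force: [-0.9, -0.8, -0.2]
width: 0.603
gripper_force: 0.0
```

Request:
drive_tool([
  [0,0,0,0,0,0,0.1],
  [0,0,0,0,0,0,0.1],
  [0,0,0,0,0,0,0.1],
  [0,0,0,0,0,0,0.1],
  [0,0,0,0,0,0,0.1],
], force=25)

```text
clock: 15.15
position: [0.6209, 0.2863, 0.069]
ee_rot: [1.98, 2.438, 0.006]
force: [2.8, 2.0, 0.2]
width: 0.24
gripper_force: 24.8
```

Request:
drive_tool([
  [0,0,0,0,0,0.8,0.1],
  [0,0,0,0,0,1.7,0.1],
  [0,0,0,-1,-0.5,2,0.1],
  [0,0,0,-2,-1,2,0.1],
  [0,0,0,-3,-1.5,2,0.1],
])

```text
clock: 15.65
position: [0.4978, 0.2251, 0.1482]
ee_rot: [1.98, 2.439, 0.001]
force: [-0.8, 0.1, -0.5]
width: 0.247
gripper_force: 24.7
```

Request:
drive_tool([
  [0,0,0,-1,-0.5,0,0.1],
  [0,0,0,-2,-1,0,0.1],
  [0,0,0,-2.5,-1.4,0,0.1],
  [0,0,0,-2.5,-1.4,0,0.1],
  [0,0,0,-2.5,-1.4,0,0.1],
])

```text
clock: 16.15
position: [0.3996, 0.1696, 0.1481]
ee_rot: [1.98, 2.438, 0.001]
force: [1.2, 0.0, -1.4]
width: 0.246
gripper_force: 24.7
```

```bash
python3 - <<'E'
from seg import *
d=snap('top');im=cv2.cvtColor(d['pixels'],cv2.COLOR_RGB2BGR)
cv2.imwrite('pics/t3.png',cv2.resize(im[130:300,100:340],None,fx=3,fy=3,interpolation=cv2.INTER_CUBIC))
print(blobs(d,(45,80,30),(85,255,255),10))
E
python3 st.py .40 .17 .15
```

```text
[]
t 16.20 yaw(close) 11.9 zaxis [ 0.002  0.001 -1.   ] d/40mm [-0.   -0.01  0.05] w 0.245
```

View pics/t3.png

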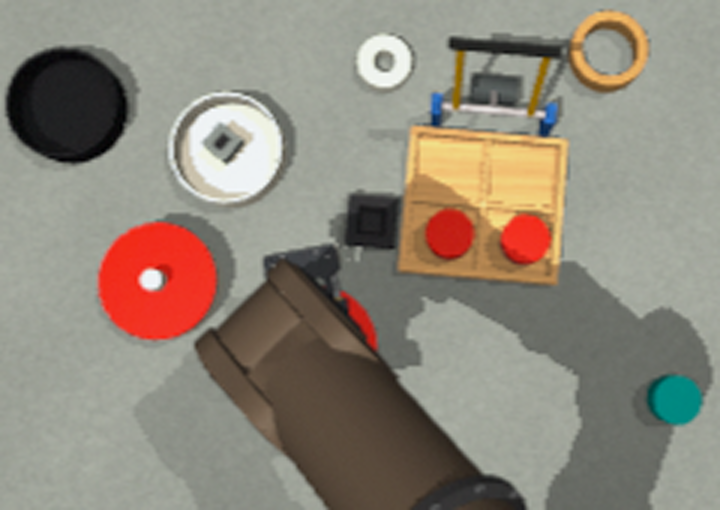

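Crop: the opened tub at (227,147), full-image (175.7,179), holds the grey dud at (225,142). I'll put this lid back. The green logger must be in the other tub.

Request:
drive_tool([
  [0,0,0,1,0.5,0,0.1],
  [0,0,0,2,1,0,0.1],
  [0,0,0,3,1.6,0,0.1],
  [0,0,0,4,2.1,0,0.1],
  [0,0,0,4.8,2.5,0,0.1],
])

```text
clock: 16.7
position: [0.5942, 0.2718, 0.1468]
ee_rot: [-1.98, -2.439, -0.001]
force: [0.9, 0.4, 0.3]
width: 0.246
gripper_force: 24.7
```

Request:
drive_tool([
  [0,0,0,0.73,0.42,0,0.1],
  [0,0,0,0.73,0.42,0,0.1],
  [0,0,0,0.73,0.42,0,0.1],
  [0,0,0,0.73,0.42,-0.8,0.1],
  [0,0,0,0.73,0.42,-0.8,0.1],
])

```text
clock: 17.2
position: [0.618, 0.2847, 0.1119]
ee_rot: [-1.978, -2.438, 0.01]
force: [-1.0, -0.6, -1.5]
width: 0.245
gripper_force: 24.7
```

```bash
python3 st.py .6209 .2863 .0695 12
```

```text
t 17.20 yaw(close) 11.9 zaxis [-0.005 -0.004 -1.   ] d/40mm [ 0.07  0.04 -1.06] w 0.245 turn/5deg [ 0.04 -0.06  0.02]
```

Request:
drive_tool([
  [0,0,0,0.07,0.04,-0.5,0.1],
  [0,0,0,0.07,0.04,-0.9,0.1],
  [0,0,0,0.07,0.04,-1.06,0.1],
  [0,0,0,0.07,0.04,-1.06,0.1],
  [0,0,0,0.07,0.04,-1.06,0.1],
])

```text
clock: 17.7
position: [0.6234, 0.2884, 0.0738]
ee_rot: [1.98, 2.439, 0.001]
force: [-0.3, -0.4, 0.3]
width: 0.243
gripper_force: 24.7
```

Request:
drive_tool([
  [0,0,0,0,0,0,0.6],
  [0,0,0,0,0,0,0.6],
  [0,0,0,0,0,0,0.6],
  [0,0,0,0,0,0,0.6],
  [0,0,0,0,0,1,0.6],
])

```text
clock: 18.2
position: [0.6206, 0.2858, 0.1083]
ee_rot: [-1.978, -2.437, 0.014]
force: [0.1, -0.6, -0.1]
width: 0.592
gripper_force: 0.0
```

Request:
drive_tool([
  [0,0,0,0,0,0.8,0.6],
  [0,0,0,-1,0.5,1,0.6],
  [0,0,0,-2,1,1,0.6],
  [0,0,0,-3,1.5,1,0.6],
  [0,0,0,-3.8,1.9,0.8,0.6],
])

```text
clock: 18.7
position: [0.4691, 0.3661, 0.1465]
ee_rot: [-1.978, -2.441, -0.004]
force: [1.0, 0.3, -0.8]
width: 0.597
gripper_force: 0.0
```

```bash
python3 st.py .4678 .363 .069 12; python3 - <<'E'
from seg import *
s=snap('side')
for (uv,a) in blobs(s,(0,120,80),(6,255,255),20): 
    if uv[0]<300: print(uv,a)
E
```

```text
t 18.70 yaw(close) 12.0 zaxis [ 0.001  0.002 -1.   ] d/40mm [-0.03 -0.08 -1.94] w 0.597 turn/5deg [-0.02  0.02  0.01]
(np.float64(287.6), np.float64(197.9)) 266
(np.float64(264.2), np.float64(212.6)) 383
(np.float64(170.3), np.float64(218.8)) 31
(np.float64(156.9), np.float64(237.1)) 637
(np.float64(8.0), np.float64(235.9)) 103
(np.float64(178.3), np.float64(276.7)) 1839
(np.float64(230.7), np.float64(381.8)) 113
```

Request:
drive_tool([
  [0,0,0,-0.03,-0.08,-0.9,0.6],
  [0,0,0,-0.03,-0.08,-1.7,0.6],
  [0,0,0,-0.03,-0.08,-1.94,0.6],
  [0,0,0,-0.03,-0.08,-1.94,0.6],
  [0,0,0,-0.03,-0.08,-1.94,0.1],
])

```text
clock: 19.25
position: [0.4707, 0.3618, 0.0687]
ee_rot: [-1.98, -2.439, -0.002]
force: [0.1, 0.4, 0.2]
width: 0.556
gripper_force: 0.0
```

Request:
drive_tool([
  [0,0,0,0,0,0,0.1],
  [0,0,0,0,0,0,0.1],
  [0,0,0,0,0,0,0.1],
  [0,0,0,0,0,0,0.1],
  [0,0,0,0,0,0,0.1],
])

```text
clock: 19.75
position: [0.4703, 0.3613, 0.0682]
ee_rot: [1.98, 2.439, 0.001]
force: [-1.1, -1.4, 6.1]
width: 0.256
gripper_force: 25.0
```

Request:
drive_tool([
  [0,0,0,0,0,0.8,0.1],
  [0,0,0,0,0,1.6,0.1],
  [0,0,0,-0.4,-1.1,1.8,0.1],
  [0,0,0,-0.8,-2.2,1.8,0.1],
  [0,0,0,-1.2,-3.3,1.8,0.1],
])

```text
clock: 20.25
position: [0.4214, 0.2277, 0.1396]
ee_rot: [1.979, 2.44, 0.0]
force: [1.3, -0.4, 0.0]
width: 0.256
gripper_force: 25.0
```

Request:
drive_tool([
  [0,0,0,-0.4,-0.9,0,0.1],
  [0,0,0,-0.8,-1.7,0,0.1],
  [0,0,0,-0.8,-1.7,-1,0.1],
  [0,0,0,-0.8,-1.7,-2,0.1],
  [0,0,0,-0.8,-1.7,-2.5,0.1],
])

```text
clock: 20.75
position: [0.389, 0.1598, 0.0375]
ee_rot: [-1.98, -2.438, 0.003]
force: [0.4, -0.1, -0.3]
width: 0.255
gripper_force: 25.0
```

```bash
python3 st.py .39 .163 .0175 12; python3 - <<'E'
from seg import *
d=snap('top');im=cv2.cvtColor(d['pixels'],cv2.COLOR_RGB2BGR)
cv2.imwrite('pics/t4.png',cv2.resize(im[140:260,110:260],None,fx=5,fy=5,interpolation=cv2.INTER_CUBIC))
print(blobs(d,(40,60,30),(85,255,255),10),blobs(d,(0,150,120),(6,255,255))[1:5])
E
```

```text
t 20.75 yaw(close) 11.8 zaxis [-0.002 -0.001 -1.   ] d/40mm [ 0.02  0.08 -0.5 ] w 0.255 turn/5deg [ 0.01 -0.02  0.04]
[((np.float64(154.5), np.float64(222.4)), 91)] [((np.float64(174.2), np.float64(178.6)), 1102), ((np.float64(249.5), np.float64(207.5)), 209), ((np.float64(274.9), np.float64(209.5)), 212), ((np.float64(224.6), np.float64(237.1)), 51)]
```

View pics/t4.png

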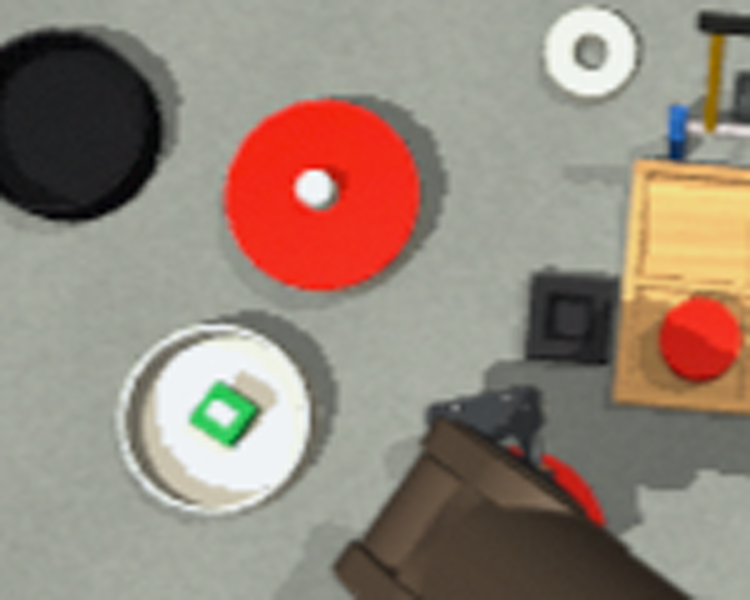

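The green logger is in this tub, at crop (224,414), full-image (154.8,222.8). The other lid sits flat on its tub.

Request:
drive_tool([
  [0,0,0,0.02,0.08,-0.25,0.1],
  [0,0,0,0.02,0.08,-0.45,0.1],
  [0,0,0,0.02,0.08,-0.5,0.1],
  [0,0,0,0.02,0.08,-0.5,0.1],
  [0,0,0,0.02,0.08,-0.5,0.1],
])

```text
clock: 21.3
position: [0.3912, 0.1644, 0.0201]
ee_rot: [1.979, 2.439, 0.001]
force: [-0.4, 0.3, -0.7]
width: 0.257
gripper_force: 25.0
```

Request:
drive_tool([
  [0,0,0,0,0,0,0.6],
  [0,0,0,0,0,0,0.6],
  [0,0,0,0,0,0,0.6],
  [0,0,0,0,0,0.8,0.6],
  [0,0,0,0,0,2,0.6],
])

```text
clock: 21.8
position: [0.3891, 0.1635, 0.0989]
ee_rot: [-1.977, -2.438, 0.007]
force: [1.6, -0.4, 0.6]
width: 0.593
gripper_force: 0.0
```

```bash
cat > lg.py <<'E'
from seg import *
d=snap('top');hsv=cv2.cvtColor(d['pixels'],cv2.COLOR_RGB2HSV)
m=cv2.inRange(hsv,np.array((40,60,30)),np.array((85,255,255)));m[:205]=0;m[245:]=0;m[:,:130]=0;m[:,180:]=0
c=max(cv2.findContours(m,cv2.RETR_EXTERNAL,cv2.CHAIN_APPROX_NONE)[0],key=len)
h=cv2.convexHull(c).reshape(-1,2).astype(float)
P=np.array([at(d,p,.049)[:2] for p in h])*1000
r=cv2.minAreaRect(P.astype(np.float32));print(r)
# subpixel fit: maximise mean greenness saturation inside projected square
from scipy.optimize import minimize
S=hsv[...,1].astype(float)*(cv2.inRange(hsv[...,0],40,85)>0)
big=cv2.GaussianBlur(S,(0,0),.6)
def cost(q,show=0):
    x,y,a=q;R=np.array([[np.cos(a),-np.sin(a)],[np.sin(a),np.cos(a)]])
    g=np.linspace(-.023,.023,24);X,Y=np.meshgrid(g,g);X,Y=X.ravel(),Y.ravel()
    ins=(abs(X)<.017)&(abs(Y)<.017);lab=(abs(X)<.009)&(abs(Y)<.009)
    W=np.c_[np.c_[X,Y]@R.T+[x,y],np.full(len(X),.049)];uv=proj(d,W).astype(np.float32)
    v=cv2.remap(big.astype(np.float32),uv[:,:1],uv[:,1:],cv2.INTER_LINEAR).ravel()
    return -(v[ins&~lab].mean()-v[~ins].mean())
x0,y0=np.array(r[0])/1000
b=min((minimize(cost,[x0,y0,np.radians(a)],method='Nelder-Mead',options=dict(initial_simplex=[[x0,y0,np.radians(a)],[x0+.004,y0,np.radians(a)],[x0,y0+.004,np.radians(a)],[x0,y0,np.radians(a+10)]])) for a in range(0,90,15)),key=lambda o:o.fun)
print(b.x[:2],np.degrees(b.x[2])%90,b.fun)
# socket hole
g=cv2.cvtColor(d['pixels'],cv2.COLOR_RGB2GRAY);print(g[192:214,213:238])
E
python3 lg.py
```

```text
((471.3062438964844, 357.9971618652344), (36.04167175292969, 34.373374938964844), 58.74489974975586)
[0.47111164 0.35803497] 57.30076393948391 -120.00239562988281
[[164 164 165 164 164 162 162 166 169 169 170 167 166 164 166 167 166 167
  165 168 159 155 187 209 182]
 [166 165 164 164 165 147 120 120 142 165 165 163 165 166 166 170 172 171
  169 169 162 162 195 200 167]
 [164 163 153 129 112 101  97  98 108 120 119 119 118 121 121 123 125 124
  143 161 150 162 195 198 164]
 [163 163 145  96  62  61  63  63  64  66  66  70  74  76  77  82  88  92
  104 107 102 125 154 154 144]
 [158 147 129  86  52  54  54  53  52  55  52  55  55  55  56  55  58  60
   62  64  77 111 139 145 143]
 [160 147 123  70  55  54  52  54  54  53  53  52  53  54  52  52  52  54
   53  56  76 111 139 138 118]
 [156 146 123  68  53  54  47  39  40  43  46  48  49  51  53  53  52  55
   47  53  78 112 138 144 139]
 [153 143 122  67  54  52  39  22  24  24  27  31  29  32  32  40  51  53
   46  54  78 117 144 140 136]
 [154 143 116  56  53  50  38  26  35  43  40  37  35  34  32  37  50  52
   43  53  80 118 145 1
[... 673 characters left out ...]
25  25  27  26  28  26  24  28  34  36
   47  73 111 137 144 139 127]
 [100  85  51  38  37  37  33  33  34  35  32  30  29  29  27  32  35  37
   46  73 110 138 139 135 130]
 [ 89  76  43  36  37  36  35  36  36  36  34  36  34  35  33  34  37  35
   52  78 110 137 137 132 128]
 [ 90  78  44  35  35  35  35  35  37  35  35  36  35  36  35  35  37  38
   53  80 117 143 137 131 132]
 [ 92  77  45  34  31  24  26  24  27  31  30  30  34  35  35  36  36  36
   55  79 118 145 134 130 128]
 [ 91  89  86  85  85  83  81  74  63  64  65  59  47  42  35  38  30  21
   48  85 122 145 141 136 126]
 [106 106 104 105 105  99  91  88  88  87  88  87  86  86  84  84  83  91
   95  92 122 144 136 130 129]]
```

Request:
drive_tool([
  [0,0,-1.7,0.4,1,0.2,0.55],
  [0,0,-3.4,0.8,2,0.2,0.55],
  [0,0,-5.1,1.2,3,0.2,0.55],
  [0,0,-6.8,1.6,4,0.2,0.55],
  [0,0,-8.4,2,4.8,0.2,0.55],
])

```text
clock: 22.35
position: [0.4711, 0.3589, 0.1077]
ee_rot: [-2.726, -1.561, -0.001]
force: [0.4, 0.0, 0.6]
width: 0.548
gripper_force: 0.0
```

Request:
drive_tool([
  [0,0,-0.5,0,0.06,0,0.55],
  [0,0,-0.5,0,0.06,0,0.55],
  [0,0,-0.5,0,0.06,0,0.55],
])

```text
clock: 22.65
position: [0.4705, 0.3579, 0.1073]
ee_rot: [2.754, 1.51, -0.001]
force: [-0.3, -0.5, -0.3]
width: 0.552
gripper_force: 0.0
```

```bash
python3 st.py .4711 .358 .028 -32.7
```

```text
t 22.65 yaw(close) -32.5 zaxis [-0.    -0.001 -1.   ] d/40mm [ 0.01  0.   -1.98] w 0.552 turn/5deg [ 0.01 -0.01 -0.03]
```

Request:
drive_tool([
  [0,0,0,0.01,0,-0.9,0.55],
  [0,0,0,0.01,0,-1.7,0.55],
  [0,0,0,0.01,0,-1.98,0.55],
  [0,0,0,0.01,0,-1.98,0.55],
  [0,0,0,0.01,0,-1.98,0.2],
])

```text
clock: 23.15
position: [0.4717, 0.3588, 0.0294]
ee_rot: [-2.756, -1.508, -0.001]
force: [0.7, 0.9, 0.7]
width: 0.503
gripper_force: 0.0
```

Request:
drive_tool([
  [0,0,0,0,0,0,0.2],
  [0,0,0,0,0,0,0.2],
  [0,0,0,0,0,0,0.2],
  [0,0,0,0,0,0,0.2],
  [0,0,0,0,0,0,0.2],
])

```text
clock: 23.65
position: [0.472, 0.3594, 0.0299]
ee_rot: [-2.756, -1.508, -0.004]
force: [-0.1, -1.3, 8.3]
width: 0.367
gripper_force: 25.0
```

```bash
python3 - <<'E'
from h import *
o=[]
yw=np.radians(-3.2);R=np.array([[np.cos(yw),-np.sin(yw)],[np.sin(yw),np.cos(yw)]])
for n,(x,y,w,h) in(('top',(205,185,40,40)),('side',(212,208,50,50))):
    d=snap(n);im=cv2.imread('pics/%s0.png'%n);K=600//w;K=400/w
    c=cv2.resize(im[y:y+h,x:x+w],(400,400),interpolation=cv2.INTER_CUBIC)
    c=np.clip(c.astype(float)*1.6,0,255).astype(np.uint8)
    for hw,z,col in((.029,.03,(0,255,0)),(.0135,.03,(0,0,255)),(.029,0,(255,255,0))):
        q=np.array([[-hw,-hw],[hw,-hw],[hw,hw],[-hw,hw]])@R.T+[.545,.1265]
        p=(proj(d,np.c_[q,np.full(4,z)])-[x,y]+.5)*K
        cv2.polylines(c,[p.round().astype(np.int32)],True,col,1)
    o.append(c)
cv2.imwrite('pics/sk.png',np.hstack(o))
E
```

```text
(no output)
```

View pics/sk.png

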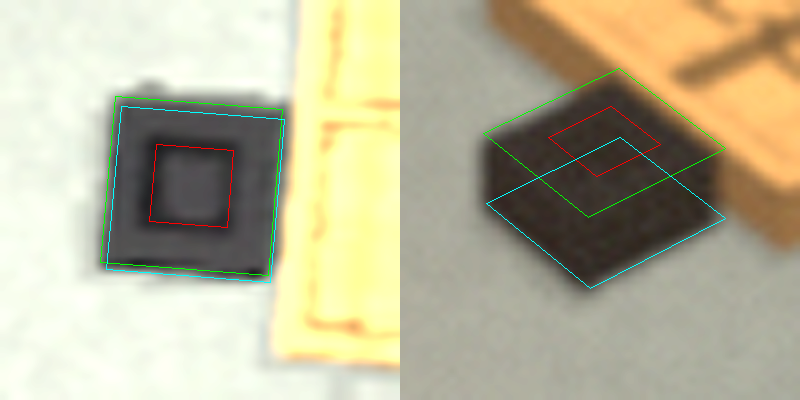

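Request:
drive_tool([
  [0,0,0,0,0,1,0.2],
  [0,0,0,0,0,2,0.2],
  [0,0,0,0,0,2.8,0.2],
  [0,0,1.5,0.2,-1,2.8,0.2],
  [0,0,3,0.4,-2,2.8,0.2],
])

```text
clock: 24.25
position: [0.4877, 0.2796, 0.1423]
ee_rot: [2.527, 1.865, 0.006]
force: [0.4, -1.6, -1.0]
width: 0.368
gripper_force: 25.0
```

The overlay matches the socket in both views to about 1 mm, so I use hole centre (.545,.127).

Request:
drive_tool([
  [0,0,1.5,0.4,-1,0,0.2],
  [0,0,2.9,0.8,-2,0,0.2],
  [0,0,2.9,1.2,-3,-0.4,0.2],
  [0,0,2.9,1.43,-3.75,-1,0.2],
  [0,0,2.9,1.43,-3.75,-1.4,0.2],
])

```text
clock: 24.75
position: [0.5459, 0.1218, 0.0832]
ee_rot: [2.288, 2.149, -0.004]
force: [-0.2, 0.2, -0.8]
width: 0.368
gripper_force: 25.0
```

Request:
drive_tool([
  [0,0,0,0,0,0,0.2],
  [0,0,0,0,0,0,0.2],
  [0,0,0,0,0,0,0.2],
])

```text
clock: 25.05
position: [0.5448, 0.1302, 0.0857]
ee_rot: [2.279, 2.162, 0.003]
force: [-0.0, 0.6, -0.6]
width: 0.373
gripper_force: 25.0
```

```bash
python3 st.py .545 .128 .058 -3.2; python3 - <<'E'
from h import *
a=snap('side');b=snap('top')
A=cv2.resize(a['pixels'][165:245,180:280],None,fx=4,fy=4,interpolation=cv2.INTER_CUBIC);B=cv2.resize(b['pixels'][160:240,180:280],None,fx=4,fy=4,interpolation=cv2.INTER_CUBIC)
cv2.imwrite('pics/in1.png',cv2.cvtColor(np.hstack([A,B]),cv2.COLOR_RGB2BGR))
E
```

```text
t 25.05 yaw(close) -3.0 zaxis [ 0.002  0.001 -1.   ] d/40mm [ 0.   -0.06 -0.69] w 0.373 turn/5deg [-0.01  0.02 -0.04]
```

View pics/in1.png

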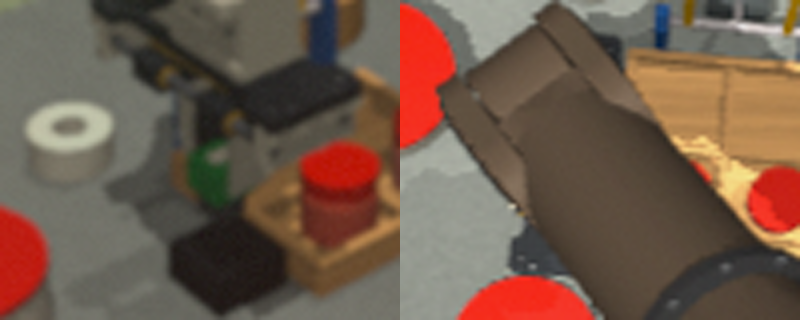

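Side view: the green block is held at crop (208,172), above the socket at (225,250).

Request:
drive_tool([
  [0,0,0,0,-0.05,-0.4,0.2],
  [0,0,0,0,-0.05,-0.65,0.2],
  [0,0,0,0,-0.05,-0.8,0.2],
  [0,0,0,0,-0.05,-0.9,0.2],
  [0,0,0,0,-0.05,-0.9,0.2],
])

```text
clock: 25.65
position: [0.5442, 0.1268, 0.048]
ee_rot: [-2.28, -2.16, 0.001]
force: [-0.8, -0.8, -0.3]
width: 0.372
gripper_force: 25.0
```

```bash
python3 st.py .545 .128 .037 -3.2
```

```text
t 25.65 yaw(close) -3.1 zaxis [-0.001 -0.    -1.   ] d/40mm [ 0.02  0.03 -0.27] w 0.372 turn/5deg [ 0.   -0.01 -0.02]
```

Request:
drive_tool([
  [0,0,0,0.01,0.01,-0.1,0.2],
  [0,0,0,0.01,0.01,-0.2,0.2],
  [0,0,0,0.01,0.01,-0.28,0.2],
  [0,0,0,0.01,0.01,-0.32,0.2],
  [0,0,0,0.01,0.01,-0.32,0.2],
])

```text
clock: 26.15
position: [0.5449, 0.127, 0.0367]
ee_rot: [2.28, 2.159, 0.0]
force: [-4.8, -2.2, 15.7]
width: 0.368
gripper_force: 25.0
```

Request:
drive_tool([
  [0,0,0,0,0,0.05,0.55],
  [0,0,0,0,0,0.05,0.55],
  [0,0,0,0,0,0.05,0.55],
  [0,0,0,0,0,1,0.55],
  [0,0,0,0,0,2.2,0.6],
])

```text
clock: 26.65
position: [0.5432, 0.1264, 0.1224]
ee_rot: [-2.279, -2.158, 0.007]
force: [1.3, 0.3, 0.7]
width: 0.584
gripper_force: 0.0
```

Request:
drive_tool([
  [0,0,1,-1,0.2,0.4,0.6],
  [0,0,2,-2,0.5,0.4,0.6],
  [0,0,3,-3,0.7,0.4,0.6],
  [0,0,3,-3.8,0.9,0,0.6],
  [0,0,3,-3.84,0.92,-0.6,0.6],
])

```text
clock: 27.15
position: [0.3882, 0.1646, 0.1001]
ee_rot: [1.975, 2.442, 0.001]
force: [1.1, -0.3, -0.0]
width: 0.601
gripper_force: 0.0
```

```bash
python3 st.py .3905 .1638 .019 12; python3 - <<'E'
from h import *
a=snap('side');b=snap('top')
A=cv2.resize(a['pixels'][165:245,180:280],None,fx=4,fy=4,interpolation=cv2.INTER_CUBIC);B=cv2.resize(b['pixels'][160:240,180:280],None,fx=4,fy=4,interpolation=cv2.INTER_CUBIC)
cv2.imwrite('pics/in2.png',cv2.cvtColor(np.hstack([A,B]),cv2.COLOR_RGB2BGR))
for n,d in(('s',a),('t',b)): print(n,proj(d,[[.545,.127,.056],[.545,.127,.03]]))
from seg import blobs
for d in(a,b): print(blobs(d,(40,60,30),(85,255,255),10))
E
```

```text
t 27.15 yaw(close) 12.1 zaxis [ 0.001 -0.    -1.   ] d/40mm [ 0.06 -0.02 -2.03] w 0.601 turn/5deg [ 0.    0.01 -0.02]
s [[236.63637347 217.40877814]
 [236.82206736 225.1433768 ]]
t [[223.12965184 202.30275998]
 [223.48140166 203.03839959]]
[((np.float64(370.1), np.float64(197.5)), 27), ((np.float64(366.0), np.float64(213.6)), 29), ((np.float64(379.6), np.float64(216.6)), 16), ((np.float64(236.0), np.float64(222.8)), 218)]
[((np.float64(223.3), np.float64(202.5)), 114)]
```

View pics/in2.png

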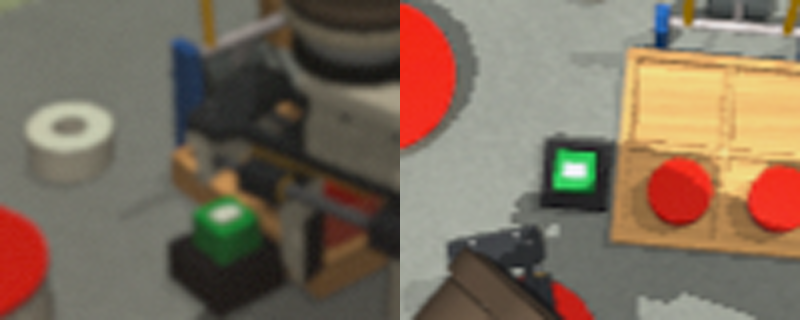

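Side and top views: the green logger sits flush in the socket, at crop (228,225) and (573,171). Next I put the second lid back.

Request:
drive_tool([
  [0,0,0,0.06,0,-0.9,0.6],
  [0,0,0,0.06,0,-1.7,0.6],
  [0,0,0,0.06,0,-2.03,0.6],
  [0,0,0,0.06,0,-2.03,0.6],
  [0,0,0,0.06,0,-2.03,0.1],
], force=25)

```text
clock: 27.75
position: [0.3945, 0.1642, 0.0189]
ee_rot: [1.98, 2.439, 0.001]
force: [1.1, -0.3, 0.1]
width: 0.55
gripper_force: 0.0
```

Request:
drive_tool([
  [0,0,0,0,0,0,0.1],
  [0,0,0,0,0,0,0.1],
  [0,0,0,0,0,0,0.1],
  [0,0,0,0,0,0,0.1],
  [0,0,0,0,0,0,0.1],
])

```text
clock: 28.25
position: [0.394, 0.1638, 0.0189]
ee_rot: [1.979, 2.439, 0.001]
force: [-1.6, -1.3, 6.9]
width: 0.257
gripper_force: 25.0
```

Request:
drive_tool([
  [0,0,0,0,0,1.2,0.1],
  [0,0,0,0,0,2.4,0.1],
  [0,0,0,0,0,2.8,0.1],
  [0,0,0,0.4,1,2.8,0.1],
  [0,0,0,0.8,2,2.8,0.1],
])

```text
clock: 28.75
position: [0.427, 0.2432, 0.1314]
ee_rot: [1.983, 2.433, 0.001]
force: [1.2, 0.6, -0.1]
width: 0.255
gripper_force: 25.0
```

Request:
drive_tool([
  [0,0,0,0.4,1,0,0.1],
  [0,0,0,0.8,2,0,0.1],
  [0,0,0,1.18,2.92,0,0.1],
  [0,0,0,1.18,2.92,0,0.1],
  [0,0,0,1.18,2.92,0,0.1],
])

```text
clock: 29.25
position: [0.4723, 0.3612, 0.1298]
ee_rot: [-1.977, -2.44, 0.001]
force: [-0.2, -1.3, -1.2]
width: 0.256
gripper_force: 25.0
```

```bash
python3 st.py .4703 .3613 .069 12
```

```text
t 29.25 yaw(close) 12.0 zaxis [-0.001 -0.    -1.   ] d/40mm [-0.05  0.   -1.52] w 0.256 turn/5deg [ 0.   -0.01  0.01]
```

Request:
drive_tool([
  [0,0,0,-0.05,0,-0.8,0.1],
  [0,0,0,-0.05,0,-1.2,0.1],
  [0,0,0,-0.05,0,-1.4,0.1],
  [0,0,0,-0.05,0,-1.5,0.1],
  [0,0,0,-0.05,0,-1.52,0.1],
])

```text
clock: 29.75
position: [0.471, 0.3602, 0.07]
ee_rot: [1.98, 2.439, -0.0]
force: [0.2, 0.3, -0.8]
width: 0.257
gripper_force: 25.0
```

Request:
drive_tool([
  [0,0,0,0,0,0,0.1],
  [0,0,0,0,0,0,0.6],
  [0,0,0,0,0,0,0.6],
  [0,0,0,0,0,0,0.6],
  [0,0,0,0,0,1,0.6],
])

```text
clock: 30.25
position: [0.469, 0.358, 0.1058]
ee_rot: [-1.979, -2.438, 0.013]
force: [0.6, -0.9, -0.1]
width: 0.552
gripper_force: 0.0
```

Request:
drive_tool([
  [0,0,0,0,0,1.2,0.4],
  [0,0,0,0.6,-1,2,0.4],
  [0,0,0,1,-2,2.8,0.4],
  [0,0,0,1.4,-3,3.6,0.4],
  [0,0,0,1.8,-4,4.4,0.4],
])

```text
clock: 30.75
position: [0.5379, 0.2122, 0.2766]
ee_rot: [1.979, 2.44, 0.001]
force: [1.2, -0.1, -0.1]
width: 0.405
gripper_force: 0.0
```

```bash
python3 - <<'E'
from seg import *
for n in('side','top'):
    a=snap(n,n+'9.png')
    for (uv,ar) in blobs(a,(0,120,80),(6,255,255),20):
        if 100<uv[0]<300 and 170<uv[1]<300: print(n,uv,ar)
    if n=='top':
        hsv=cv2.cvtColor(a['pixels'],cv2.COLOR_RGB2HSV)
A=cv2.imread('pics/side9.png')[90:310,130:330];B=cv2.imread('pics/top9.png')[130:250,130:310]
B=cv2.resize(B,(600,400));A=cv2.resize(A,(400,440))
cv2.imwrite('pics/v9.png',cv2.resize(np.hstack([A[:400],B]),(800,320)))
E
python3 st.py .56 -.01 .32 -3.2
```

```text
side (np.float64(286.9), np.float64(198.7)) 287
side (np.float64(264.3), np.float64(212.0)) 408
side (np.float64(165.6), np.float64(232.2)) 1294
side (np.float64(177.2), np.float64(276.2)) 1828
top (np.float64(249.6), np.float64(207.5)) 209
top (np.float64(151.9), np.float64(222.4)) 1175
top (np.float64(274.7), np.float64(209.5)) 209
t 30.85 yaw(close) 11.4 zaxis [ 0.007 -0.001 -1.   ] d/40mm [ 0.44 -5.45  1.03] w 0.400 turn/5deg [ 0.02  0.08 -2.91]
```

View pics/v9.png

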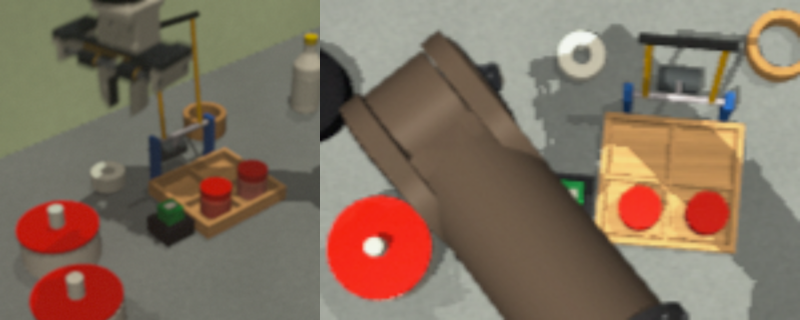

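Both lids are seated, the jars are upright in the crate, the logger is plugged in, and the bar stands open with its handle at crop (690,42). I now close the bar.

Request:
drive_tool([
  [0,0,0,0.3,-0.3,1,0.6],
  [0,0,-1,0.8,-0.9,2,0.6],
  [0,0,-2,1.4,-1.8,2.4,0.6],
  [0,0,-2.9,2.1,-2.8,2.4,0.6],
  [0,0,-2.9,2.8,-3.8,2.4,0.6],
])

```text
clock: 31.35
position: [0.6505, 0.0611, 0.3721]
ee_rot: [2.272, 2.167, 0.002]
force: [-0.3, 1.1, 0.6]
width: 0.598
gripper_force: 0.0
```

Request:
drive_tool([
  [0,0,0,0.5,-0.9,0,0.6],
  [0,0,0,0.89,-1.67,0,0.6],
  [0,0,0,0.89,-1.67,0,0.6],
  [0,0,0,0.89,-1.67,0,0.6],
  [0,0,0,0.89,-1.67,0,0.6],
])

```text
clock: 31.85
position: [0.6848, -0.0032, 0.3711]
ee_rot: [-2.269, -2.172, -0.001]
force: [-0.6, -0.7, -0.3]
width: 0.599
gripper_force: 0.0
```

```bash
python3 st.py .690 -.012 .285 -3.2
```

```text
t 31.85 yaw(close) -2.5 zaxis [-0.     0.001 -1.   ] d/40mm [ 0.13 -0.22 -2.15] w 0.599 turn/5deg [-0.01 -0.   -0.14]
```

Request:
drive_tool([
  [0,0,-0.14,0.13,-0.22,-0.8,0.6],
  [0,0,-0.14,0.13,-0.22,-1.6,0.6],
  [0,0,-0.14,0.13,-0.22,-2.15,0.6],
  [0,0,-0.14,0.13,-0.22,-2.15,0.6],
  [0,0,-0.14,0.13,-0.22,-2.15,0.0],
], force=10)

```text
clock: 32.35
position: [0.6903, -0.0125, 0.2861]
ee_rot: [2.283, 2.158, 0.001]
force: [-0.0, -0.7, 0.6]
width: 0.551
gripper_force: 0.0
```

Request:
drive_tool([
  [0,0,0,0,0,0,0],
  [0,0,0,0,0,0,0],
  [0,0,0,0,0,0,0],
  [0,0,0,0,0,0,0],
  [0,0,0,0,0,0,0],
])

```text
clock: 32.85
position: [0.6888, -0.0138, 0.2853]
ee_rot: [-2.283, -2.155, 0.004]
force: [-19.4, -0.2, 10.5]
width: 0.128
gripper_force: 9.6
```

Request:
drive_tool([
  [0,0,0,0,0,0,0],
  [0,0,0,0,0,0,0],
])

```text
clock: 33.05
position: [0.6886, -0.0137, 0.2853]
ee_rot: [-2.283, -2.155, 0.004]
force: [-9.6, -0.7, 4.7]
width: 0.124
gripper_force: 10.0
```

Request:
drive_tool([
  [0,0,0,-0.94,0.05,0.02,0],
  [0,0,0,-1.72,0.1,-0.1,0],
  [0,0,0,-2.47,0.14,-0.33,0],
  [0,0,0,-3.18,0.18,-0.67,0],
  [0,0,0,-3.84,0.21,-1.1,0],
])

```text
clock: 33.55
position: [0.5363, -0.0048, 0.2416]
ee_rot: [2.284, 2.156, 0.004]
force: [6.6, 3.8, -6.8]
width: 0.129
gripper_force: 10.0
```

Request:
drive_tool([
  [0,0,0,-0.58,0.03,-0.53,0],
  [0,0,0,-1.07,0.06,-1.15,0],
  [0,0,0,-1.46,0.08,-1.83,0],
  [0,0,0,-1.75,0.1,-2.57,0],
  [0,0,0,-1.88,0.1,-3.07,0],
])

```text
clock: 34.05
position: [0.4601, -0.0006, 0.1171]
ee_rot: [-2.283, -2.156, -0.0]
force: [0.1, 4.1, -0.2]
width: 0.126
gripper_force: 10.0
```

```bash
python3 st.py .4557 -.003 .075 -3.2
```

```text
t 34.05 yaw(close) -3.3 zaxis [-0.001  0.001 -1.   ] d/40mm [-0.11 -0.06 -1.05] w 0.126 turn/5deg [-0.01 -0.01  0.01]
```

Request:
drive_tool([
  [0,0,0,-0.08,0,-0.5,0],
  [0,0,0,-0.1,0,-0.8,0],
  [0,0,0,-0.1,0,-1,0],
  [0,0,0,-0.1,0,-1.07,0],
  [0,0,0,-0.1,0,-1.07,0],
])

```text
clock: 34.55
position: [0.4561, -0.0008, 0.0749]
ee_rot: [-2.282, -2.156, 0.003]
force: [-5.4, 4.0, -0.6]
width: 0.127
gripper_force: 10.0
```

Request:
drive_tool([
  [0,0,0,0,0,0,0.7],
  [0,0,0,0,0,0,0.7],
  [0,0,0,0,0,0,0.7],
  [0,0,0,0,0,0,0.7],
  [0,0,0,0,0,0,0.7],
])

```text
clock: 35.05
position: [0.4579, -0.0017, 0.0756]
ee_rot: [2.285, 2.156, 0.0]
force: [0.1, 0.4, 0.5]
width: 0.509
gripper_force: 0.0
```

Request:
drive_tool([
  [0,0,0,0,0,0.7,0.7],
  [0,0,0,0,0,1.6,0.7],
  [0,0,0,0,0,2.8,0.7],
  [0,0,0,-0.3,-0.8,3.6,0.7],
  [0,0,0,-0.6,-2,3.6,0.7],
])

```text
clock: 35.55
position: [0.4366, -0.0798, 0.2241]
ee_rot: [2.274, 2.158, 0.009]
force: [0.6, -1.2, -0.8]
width: 0.698
gripper_force: 0.0
```

Request:
drive_tool([
  [0,0,0,0,-1.2,0,0.7],
  [0,0,0,0,-2.4,0,0.7],
  [0,0,0,0,-3.4,0,0.7],
  [0,0,0,0,-3.4,0,0.7],
  [0,0,0,0,-3.4,0,0.7],
])

```text
clock: 36.05
position: [0.4334, -0.218, 0.2193]
ee_rot: [-2.287, -2.153, -0.0]
force: [-0.0, 0.4, -0.4]
width: 0.702
gripper_force: 0.0
```

```bash
python3 - <<'E'
from seg import *
for n in('side','top'):
    a=snap(n,n+'10.png')
    for (uv,ar) in blobs(a,(0,120,80),(6,255,255),20):
        if 100<uv[0]<300 and 170<uv[1]<300: print(n,uv,ar)
A=cv2.imread('pics/side10.png')[150:320,130:330];B=cv2.imread('pics/top10.png')[130:250,130:310]
cv2.imwrite('pics/v10.png',np.hstack([cv2.resize(A,(380,323)),cv2.resize(B,(420,323))]))
E
```

```text
side (np.float64(286.1), np.float64(197.4)) 202
side (np.float64(263.8), np.float64(213.0)) 353
side (np.float64(165.5), np.float64(232.3)) 1288
side (np.float64(177.3), np.float64(276.2)) 1844
top (np.float64(174.1), np.float64(178.6)) 1136
top (np.float64(244.1), np.float64(207.1)) 47
top (np.float64(253.1), np.float64(207.7)) 101
top (np.float64(151.9), np.float64(222.4)) 1175
top (np.float64(269.2), np.float64(209.4)) 46
top (np.float64(278.3), np.float64(209.5)) 103
```

View pics/v10.png

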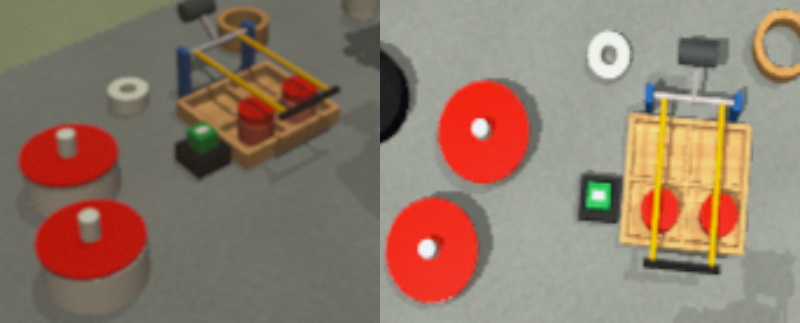

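Both views show the bar lying closed over the two upright jars. The logger is plugged in, both lids are level on their tubs, and the arm is clear.

```bash
python3 -c "
from cell import arm
print(arm.sign_off())"
```

```text
the job is handed in; nothing more can be done
None
```

The job is handed in, and the hand-in call gave no verdict: the last pictures show the bar closed over the two jars in the crate, the green logger home in its socket, and the grey logger left in its tub with both lids back on.

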